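# Bolt down the spice mill's cover plate

## Task

Tighten the four knurled nuts on the spice mill's cover plate clockwise, roughly half a turn each, in cross order (each nut followed by the one diagonally opposite), turning each until it feels snug but not overtight, so that the plate seats evenly and flush in its walnut rim. Let go of everything and leave the other things on the counter where they are.

Things in the scene. Friction and masses are not known exactly. Their poses are not given: they have to be found in the camera images.
- mill: Spice mill lying on the counter: a square walnut base 160 x 160 mm, 47 mm tall, fixed to the counter. Origin at the centre of its underside, z up, x away from the robot at yaw 0 (it stands turned by up to 0.35 rad). A square recess 133 mm wide and 7 mm deep in its top holds the cover plate. Its four studs end 47 mm above the rim; the washer under each nut is 38 mm across.
- plate: Square steel cover plate 130 x 130 x 7 mm, 0.35 kg, with a low round collar (21 mm radius, 6 mm high) in the middle, lying in the recess on four soft springy rubber pads that lift it 1.5 mm proud of the walnut rim. Origin at the centre of its underside (40 mm above the counter when fully down, its top then flush with the rim).
- nut_a: Stud at the near left (robot side, +y) of the mill, mill frame x -45, y +45 mm, with its round knurled steel nut (across the diagonal from nut_c). Origin on the stud's vertical axis at rim height, 47 mm above the counter; this frame neither turns nor sinks with the nut. Nut 30 mm across, 32 mm tall, gripped at any yaw; at the start its underside is 5.5 to 10 mm above the rim; it sinks 3 to 8 mm in all.
- nut_a_grip (a point): Point on the axis of nut_a, 24 mm above the rim, to grip it (45 N holds). Clockwise from above tightens, 2 mm down per rad; in one grasp or several. It spins freely (under 0.1 N m) for an unknown 0.8 to 2.8 rad until its spring washer seats the plate, then stiffens: snug (15 N on the plate) when the wrist, pausing in the turn, still feels about 0.25 N m, some 0.8 rad on. 0.4 is overtight. It stays as left.
- nut_b: Stud at the far left of the mill, mill frame x +45, y +45 mm, with its round knurled steel nut (across the diagonal from nut_d). Origin on the stud's vertical axis at rim height, 47 mm above the counter; this frame neither turns nor sinks with the nut. Nut 30 mm across, 32 mm tall, gripped at any yaw; at the start its underside is 5.5 to 10 mm above the rim; it sinks 3 to 8 mm in all.
- nut_b_grip (a point): Point on the axis of nut_b, 24 mm above the rim, to grip it (45 N holds). Clockwise from above tightens, 2 mm down per rad; in one grasp or several. It spins freely (under 0.1 N m) for an unknown 0.8 to 2.8 rad until its spring washer seats the plate, then stiffens: snug (15 N on the plate) when the wrist, pausing in the turn, still feels about 0.25 N m, some 0.8 rad on. 0.4 is overtight. It stays as left.
- nut_c: Stud at the far right of the mill, mill frame x +45, y -45 mm, with its round knurled steel nut (across the diagonal from nut_a). Origin on the stud's vertical axis at rim height, 47 mm above the counter; this frame neither turns nor sinks with the nut. Nut 30 mm across, 32 mm tall, gripped at any yaw; at the start its underside is 5.5 to 10 mm above the rim; it sinks 3 to 8 mm in all.
- nut_c_grip (a point): Point on the axis of nut_c, 24 mm above the rim, to grip it (45 N holds). Clockwise from above tightens, 2 mm down per rad; in one grasp or several. It spins freely (under 0.1 N m) for an unknown 0.8 to 2.8 rad until its spring washer seats the plate, then stiffens: snug (15 N on the plate) when the wrist, pausing in the turn, still feels about 0.25 N m, some 0.8 rad on. 0.4 is overtight. It stays as left.
- nut_d: Stud at the near right (robot side, -y) of the mill, mill frame x -45, y -45 mm, with its round knurled steel nut (across the diagonal from nut_b). Origin on the stud's vertical axis at rim height, 47 mm above the counter; this frame neither turns nor sinks with the nut. Nut 30 mm across, 32 mm tall, gripped at any yaw; at the start its underside is 5.5 to 10 mm above the rim; it sinks 3 to 8 mm in all.
- nut_d_grip (a point): Point on the axis of nut_d, 24 mm above the rim, to grip it (45 N holds). Clockwise from above tightens, 2 mm down per rad; in one grasp or several. It spins freely (under 0.1 N m) for an unknown 0.8 to 2.8 rad until its spring washer seats the plate, then stiffens: snug (15 N on the plate) when the wrist, pausing in the turn, still feels about 0.25 N m, some 0.8 rad on. 0.4 is overtight. It stays as left.
- vial_e: Corked glass vial, 26 mm wide, 57 mm tall, beside the mill; origin at its underside. A bystander.
- vial_f: Corked glass vial, 26 mm wide, 57 mm tall, beyond the mill; origin at its underside. A bystander.
- spoon: Tiny steel spoon, 110 mm long, lying beside the mill; origin at its underside. A bystander.
- stopper: Glass stopper, 32 mm wide, 43 mm tall, standing in front of the mill; origin at its underside. A bystander.
- mortar: White ceramic mortar, 100 mm wide, 65 mm tall; origin at its underside. A bystander.
- pestle_stand: White ceramic pestle standing on its wide end, 44 mm wide, 106 mm tall; origin at its underside. A bystander.
- cup: Terracotta mug, 76 mm wide, 75 mm tall; origin at its underside. A bystander.
Mind the look-alikes: they are no part of the job. What is shaped like the mill but blue or pink is not meant.

How it is judged:
On the way, in this order (a step that is already met when the one before it is completed fails the run):
1. a first nut is snug, the other three still loose (((contact force between nut_a and plate above 8 N and not (contact force between nut_b and plate above 8 N) and not (contact force between nut_c and plate above 8 N) and not (contact force between nut_d and plate above 8 N)) or (contact force between nut_b and plate above 8 N and not (contact force between nut_a and plate above 8 N) and not (contact force between nut_c and plate above 8 N) and not (contact force between nut_d and plate above 8 N)) or (contact force between nut_c and plate above 8 N and not (contact force between nut_a and plate above 8 N) and not (contact force between nut_b and plate above 8 N) and not (contact force between nut_d and plate above 8 N)) or (contact force between nut_d and plate above 8 N and not (contact force between nut_a and plate above 8 N) and not (contact force between nut_b and plate above 8 N) and not (contact force between nut_c and plate above 8 N)))), for 0.2 s.
2. the diagonally opposite nut is snug too, the other two still loose (((contact force between each of nut_a, nut_c and plate above 8 N and not (contact force between nut_b and plate above 8 N) and not (contact force between nut_d and plate above 8 N)) or (contact force between each of nut_b, nut_d and plate above 8 N and not (contact force between nut_a and plate above 8 N) and not (contact force between nut_c and plate above 8 N)))), for 0.2 s.
3. a third nut is snug (((not (contact force between nut_a and plate above 8 N) and contact force between each of nut_b, nut_c, nut_d and plate above 8 N) or (not (contact force between nut_b and plate above 8 N) and contact force between each of nut_a, nut_c, nut_d and plate above 8 N) or (not (contact force between nut_c and plate above 8 N) and contact force between each of nut_a, nut_b, nut_d and plate above 8 N) or (not (contact force between nut_d and plate above 8 N) and contact force between each of nut_a, nut_b, nut_c and plate above 8 N))), for 0.2 s.
At the end, for the whole second after the job is handed in: each of the four nuts presses the plate with 8 to 26 N (snug), and the plate lies at rest fully down in its recess, within 0.8 mm, and level within 0.008 rad (contact force between nut_a and plate between 8 and 26 N and contact force between nut_b and plate between 8 and 26 N and contact force between nut_c and plate between 8 and 26 N and contact force between nut_d and plate between 8 and 26 N and z of plate in the frame of mill below 0.0408 m and angle between the z axis of plate and the z axis of mill, either way round below 0.008 rad and linear speed of plate below 0.01 m/s); the robot touches nothing.
It fails at once if a nut is overtightened (over 34 N on the plate) (contact force between any of nut_a, nut_b, nut_c, nut_d and plate above 34 N).
It fails at once if a bystander is moved by more than 30 mm (distance of any of vial_e, vial_f, spoon, stopper, mortar, pestle_stand, cup from where it was at the start of the episode above 0.03 m).
It also fails if it takes over 72 s, if anything falls off the work surface, if the arm or the gripper's body presses on something with over 40 N, if the wrist force passes 120 N, or if a joint passes its speed limit or range.

## Robot

A 6-joint arm with a two-finger parallel gripper is mounted at the origin on the work surface. World frame = base frame: x ahead of the robot, y to its left, z up, the work surface at z = 0. Lengths are in m, angles in rad, forces in N, time in s.
With the tool pointing down it reaches from about 0.325 to 0.775 m from the base axis. Payload 9.3 kg.
Tool frame: the origin (TCP) lies at the very end of the fingers, on their centre line; the grasp point (between the pads) lies 19 mm behind it (arm.grasp_offset is the distance from the TCP to the grasp point, in m); z points along the fingers, y is the direction in which the jaws open and shut (so a half turn about z gives the same grasp; the last joint's range is limited). The gripper opens to 85 mm and grips with 20 to 120 N. Pads are 22 mm wide; open, the fingers measure 114 mm over their backs; the gripper's body (76 mm by 85 mm) begins 54 mm behind the grasp point. The pads swing forward as they close: fully open they stand 13 mm farther back than shut.
Start: joints at [-1.305, 0.259, 0.021, 1.334, 0, 1.418], TCP at [0.224, -0.502, 0.231] pointing down, gripper open.
Joint ranges: [-3.04, 3.04], [-0.91, 1.82], [-1.04, 1.36], [-1.92, 1.95], [-1.52, 1.45], [-3.14, 3.14]. Speed limits (rad/s): [2.22, 2.22, 2.79, 3.14, 3.14, 3.14].

## Interface

Orientations are given as a unit quaternion [x, y, z, w].
In Python, from bench import arm gives the robot as it stands. Calls block until the motion is done:
- arm.move_pose(position, orientation): joint-space move of the TCP to a pose.
- arm.move_l(position, feed=0.15, attitude=None): straight line of the TCP; attitude=None keeps the orientation; feed is the mean speed in m/s.
- arm.goto_joints(angles): joint-space move.
- arm.command_gripper(opening, f_grip=None): finger opening in m; f_grip is the grip in N (None keeps the last); returns when the fingers have stopped.
- arm.pause(seconds).
- arm.ik(position, orientation): joint angles nearest the present ones, or None.
- arm.observe(): the state.
- arm.get_image(name): name is "scene" or "top" or "wrist"; returns the picture (400x640x3 uint8, red, green, blue); there is no depth.
- arm.camera_info(name): a dict with "K" (3x3 intrinsics, pixels), "dist_coeffs" ([k1, k2, p1, p2, k3] as OpenCV has them; the pictures are not rectified), "extrinsics" (4x4, takes a point from camera to world coordinates); the wrist camera has in their place "hand_eye" (4x4, takes a point from camera to tool coordinates, whose origin is the TCP and whose axes are the flange's). Camera axes: x right, y down, z forward; pixel columns grow to the right and rows downward; lengths in m; the calibration is good to about 2 mm. A picture is of the moment at which its call begins: read the wrist's pose just before it. camera_info takes no time and is no camera call.
A pose or a line that the arm cannot do raises arm.Unreachable and nothing moves.
- arm.sign_off(): hands the job in, once; it reports no verdict.
The state is a dict: "clock": time; "joint_pos": joint angles; "qd": joint speeds; "effort": joint torques, N m; "ee_pos": TCP position; "eef_rot": TCP orientation; "ft_force": force on the tool from outside, world axes, zero at the start; "torque": the same for the moment, N m; "opening": finger opening in m.
Only numpy, scipy, OpenCV 4.12 (cv2) and the standard library are available. Lean on these libraries where they do the work, as an engineer would, in place of code of your own. Each camera call takes 0.05 s, during which the arm holds its last target. There are 200 camera calls.

## Working session

There is one attempt and no reset: what is moved stays moved. The work goes in short steps, each a Python script; the robot and the scene stay as the last script left them, time stands still between calls to the robot, and variables do not carry over. Pictures are saved under pics/ and viewed, about 8 in all and at most 12, crops included, and the job is handed in when it is done.

```bash
mkdir -p pics; ls; python3 - <<'E'
from bench import arm
import cv2
for n in("top","scene"):
    cv2.imwrite(f"pics/{n}0.png",arm.get_image(n)[:,:,::-1]); c=arm.camera_info(n); print(c)
print(arm.camera_info("wrist")); print(arm.observe(), arm.grasp_offset)
E
```

```text
pics
{'K': array([[381.37252667,   0.        , 323.27949413],
       [  0.        , 381.37252667, 195.93835062],
       [  0.        ,   0.        ,   1.        ]]), 'dist_coeffs': array([-0.0126203,  0.       ,  0.       ,  0.       ,  0.       ]), 'extrinsics': array([[-0.00748703, -0.98858171,  0.15049963,  0.34953342],
       [-0.99995163,  0.00644153, -0.00743311,  0.00476171],
       [ 0.00637879, -0.150548  , -0.98858212,  1.0618234 ],
       [ 0.        ,  0.        ,  0.        ,  1.        ]])}
{'K': array([[393.75409047,   0.        , 314.3485573 ],
       [  0.        , 393.75409047, 199.26773391],
       [  0.        ,   0.        ,   1.        ]]), 'dist_coeffs': array([0.00087036, 0.        , 0.        , 0.        , 0.        ]), 'extrinsics': array([[ 0.77077203,  0.4298591 , -0.47024636,  0.92583211],
       [ 0.63687719, -0.53984564,  0.55041269, -0.52364573],
       [-0.01726055, -0.72373189, -0.68986537,  0.69340724],
       [ 0.        ,  0.        ,  0.        ,  1.        ]])}
{'K': array([[295.37058981,   0.        , 322.16939062],
       [  0.        , 295.37
[... 492 characters left out ...]
        1.00000000e+00]])}
{'clock': 0.1, 'joint_pos': array([-1.30460440e+00,  2.59177417e-01,  2.08442265e-02,  1.33370426e+00,
       -2.83214655e-05,  1.41820878e+00]), 'qd': array([-0.00010408, -0.00070088,  0.00135776, -0.00098599,  0.00072994,
        0.00043996]), 'effort': array([ 6.27667512e-03, -5.56692660e+01,  3.45070338e+01,  1.16942305e-02,
       -3.86009390e-05,  3.89147317e-06]), 'ee_pos': array([ 0.22358363, -0.50223362,  0.23070665]), 'eef_rot': array([ 9.78157757e-01,  2.07862975e-01, -4.93682016e-05, -6.18756925e-04]), 'ft_force': array([0.567452  , 0.21482404, 0.98278713]), 'torque': array([ 0.0384198 , -0.02032501, -0.02117916]), 'opening': 0.08555950908808019} 0.0187
```

View pics/top0.png

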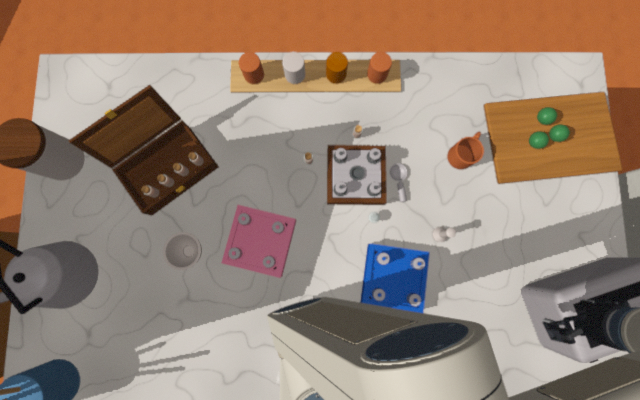

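View pics/scene0.png

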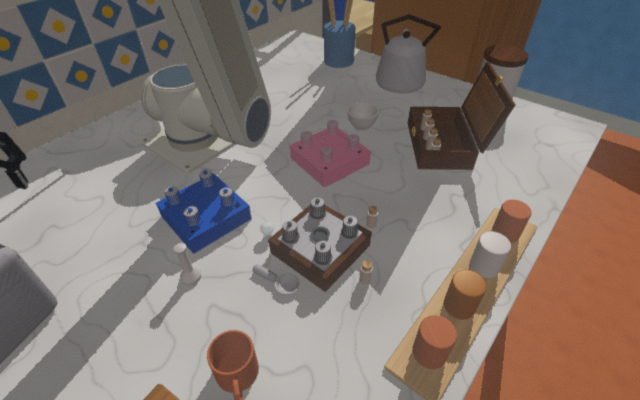

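```bash
cat > h.py <<'E'
import numpy as np, cv2
from scipy.spatial.transform import Rotation as R
from bench import arm
def quat(psi): return (R.from_euler('z',psi)*R.from_euler('x',np.pi)).as_quat()
def T_of(o):
    T=np.eye(4); T[:3,:3]=R.from_quat(o["eef_rot"]).as_matrix(); T[:3,3]=o["ee_pos"]; return T
def ray(ci,E,uv,z):
    p=cv2.undistortPoints(np.array(uv,float).reshape(-1,1,2),ci["K"],ci["dist_coeffs"]).reshape(-1,2)
    d=np.c_[p,np.ones(len(p))]@E[:3,:3].T
    return E[:3,3]+d*((z-E[2,3])/d[:,2])[:,None]
E
python3 - <<'E'
from h import *
c=arm.camera_info("top")
P=ray(c,c["extrinsics"],[(328,146),(386,146),(386,204),(328,204)],.047); print(P)
m=P.mean(0)
print(ray(c,c["extrinsics"],[(341,154),(375,154),(374,188),(340,188)],.088))
for psi in np.arange(-3,3.2,.5):
    q=arm.ik([m[0],m[1],.2],quat(psi)); print(psi,None if q is None else np.round(q,2))
arm.move_pose([m[0],m[1],.2],quat(0))
o=arm.observe(); im=arm.get_image("wrist"); cv2.imwrite("pics/w1.png",im[:,:,::-1])
print(o)
np.savez("w1.npz",T=T_of(o))
E
```

```text
[[ 0.64271766 -0.01687647  0.047     ]
 [ 0.64186526 -0.1764547   0.047     ]
 [ 0.48102038 -0.17122488  0.047     ]
 [ 0.48206476 -0.01537144  0.047     ]]
[[ 0.60897432 -0.04996888  0.088     ]
 [ 0.60847995 -0.13943758  0.088     ]
 [ 0.51775786 -0.13428555  0.088     ]
 [ 0.51831657 -0.04605561  0.088     ]]
-3.0 [-0.31  0.3   0.    1.27  0.   -0.46]
-2.5 [-0.31  0.3   0.    1.27  0.   -0.96]
-2.0 [-0.31  0.3   0.    1.27  0.   -1.46]
-1.5 [-0.31  0.3   0.    1.27  0.   -1.96]
-1.0 [-0.31  0.3   0.    1.27  0.   -2.46]
-0.5 [-0.31  0.3   0.    1.27  0.   -2.96]
0.0 [-0.31  0.3   0.    1.27  0.    2.83]
0.5 [-0.31  0.3   0.    1.27  0.    2.33]
1.0 [-0.31  0.3   0.    1.27  0.    1.83]
1.5 [-0.31  0.3   0.    1.27  0.    1.33]
2.0 [-0.31  0.3   0.    1.27  0.    0.83]
2.5 [-0.31  0.3   0.    1.27  0.    0.33]
3.0 [-0.31  0.3   0.    1.27  0.   -0.17]
{'clock': 2.0167, 'joint_pos': array([-3.15902253e-01,  3.02839522e-01,  4.28013581e-03,  1.27218033e+00,
       -2.12785989e-04,  2.82640980e+00]), 'qd': array([-0.00564661, -0.00063823, -0.00062331,  0.0004438 ,  0.00239839,
        0.00170768]), 'effort': array([ 6.82599675e-01, -5.86600792e+01,  3.40198302e+01,  1.09561891e-02,
        2.36635935e-02,  1.24388779e-02]), 'ee_pos': array([ 0.56181139, -0.0957406 ,  0.20003003]), 'eef_rot': array([ 9.99999929e-01, -3.59703542e-04, -6.10757315e-06,  1.09924809e-04]), 'ft_force': array([-0.24010956,  0.11627947, -0.74250637]), 'torque': array([ 0.04635223,  0.02759496, -0.0144559 ]), 'opening': 0.08528353013589404}
```

View pics/w1.png

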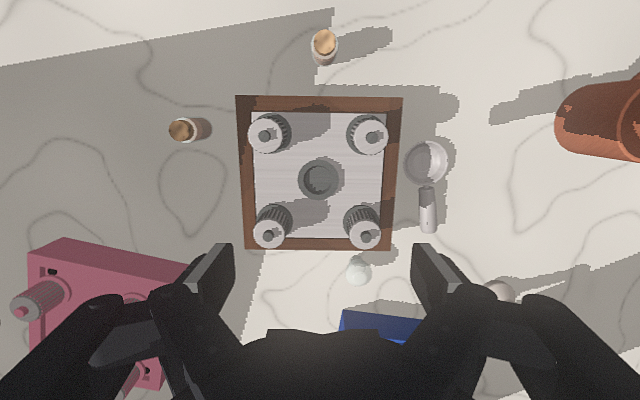

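```bash
python3 - <<'E'
from h import *
im=cv2.imread("pics/w1.png")[85:260,225:415]
cv2.imwrite("pics/w1z.png",cv2.resize(im,None,fx=4,fy=3.4,interpolation=cv2.INTER_CUBIC) if 0 else cv2.resize(im,None,fx=3.4,fy=3.4,interpolation=cv2.INTER_CUBIC))
c=arm.camera_info("wrist"); E=np.load("w1.npz")["T"]@c["hand_eye"]
print(ray(c,E,[(236,96),(403,97),(391,250),(245,249)],.047).round(4))
E
```

```text
[[ 0.6457 -0.0142  0.047 ]
 [ 0.6445 -0.1733  0.047 ]
 [ 0.4849 -0.1716  0.047 ]
 [ 0.4865 -0.0113  0.047 ]]
```

View pics/w1z.png

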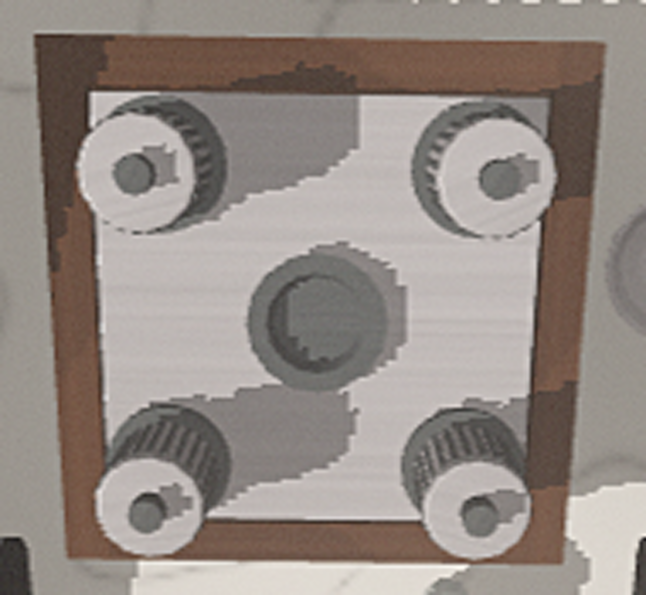

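```bash
cat >> h.py <<'E'
def fit(M,W):
    """2D rigid fit mill->world: returns centre, yaw, residuals"""
    H=(M-M.mean(0)).T@(W-W.mean(0)); a=np.arctan2(H[0,1]-H[1,0],H[0,0]+H[1,1])
    A=np.array([[np.cos(a),-np.sin(a)],[np.sin(a),np.cos(a)]])
    c=W.mean(0)-A@M.mean(0); return c,a,W-(M@A.T+c)
E
python3 - <<'E'
from h import *
c=arm.camera_info("wrist"); E=np.load("w1.npz")["T"]@c["hand_eye"]
s=np.array([(133,172),(499,180),(481,516),(147,512)])/3.4+[224.65,84.65]
W=ray(c,E,s,.094)[:,:2]
k=np.array([(36,35),(605,43),(563,563),(66,557)])/3.4+[224.65,84.65]
V=ray(c,E,k,.047)[:,:2]
u=np.array([(1,1),(1,-1),(-1,-1),(-1,1)])
print(fit(u*.045,W)); print(fit(u*.08,V))
E
```

```text
(array([ 0.56654211, -0.09182652]), np.float64(-0.015896244649630537), array([[-1.36024877e-04, -1.32818152e-04],
       [-8.07327496e-04,  4.63796721e-04],
       [ 4.99614680e-04,  5.63281968e-05],
       [ 4.43737694e-04, -3.87306766e-04]]))
(array([ 0.56562165, -0.09188706]), np.float64(-0.016270449893708572), array([[-0.00028644, -0.00032557],
       [-0.00010986,  0.00020169],
       [ 0.00024031, -0.00019434],
       [ 0.00015599,  0.00031822]]))
```

```bash
cat >> h.py <<'E'
C=np.array([.566,-.0918]); YAW=-.016; RIM=.047
UV=dict(a=(-1,1),b=(1,1),c=(1,-1),d=(-1,-1))
def nut_xy(n): return C+R.from_euler('z',YAW).as_matrix()[:2,:2]@(.045*np.array(UV[n]))
def sense(k=6):
    s=[]
    for _ in range(k):
        arm.pause(.03); o=arm.observe(); s.append(np.r_[o["ft_force"],o["torque"]])
    return np.mean(s,0),np.std(s,0),o
def solve(xy,z,q6):
    """joints with the tool down over xy at height z and last joint near q6"""
    q1=arm.observe()["joint_pos"]; 
    psi=PSI0-q6
    for _ in range(3):
        q=np.array(arm.ik([*xy,z],quat(psi))); d=(q[5]-q6+np.pi)%(2*np.pi)-np.pi; psi+=d
    q[5]=q6; return q
PSI0=2.83
GZ=RIM+.028-arm.grasp_offset
def grasp(n,q6=-2.7,dz=0.,xy=None):
    xy=nut_xy(n) if xy is None else xy
    arm.command_gripper(.05)
    arm.goto_joints(solve(xy,.13,q6)); 
    arm.goto_joints(solve(xy,GZ-dz,q6))
    b=sense(10); print("bias",b[0].round(3),"std",b[1][5].round(3))
    arm.command_gripper(.02,45); s=sense(); print("gripped",(s[0]-b[0]).round(2),"open",s[2]["opening"],"t",s[2]["clock"])
    return xy,b[0]
def turn(xy,b,q6,dz,step,limit,target):
    """turn clockwise in steps with 2 mm/rad descent, until the paused torque reaches target"""
    end=q6+limit
    while q6<end-1e-6:
        q6+=step; dz+=.002*step
        arm.goto_joints(solve(xy,GZ-dz,q6)); s,_,o=sense(3); f=s-b
        print(f"q6 {q6:.2f} meas {o['joint_pos'][5]:.3f} tz {f[5]:.3f} F {f[:3].round(1)} t {o['clock']:.2f}",flush=True)
        if f[5]>=target: break
    return q6,dz
E
python3 - <<'E'
from h import *
xy,b=grasp("a"); print(xy)
print(turn(xy,b,-2.7,0,.25,.5,.1))
E
```

```text
bias [-0.302  0.008  0.024  0.008 -0.006  0.004] std 0.03
gripped [0.63 2.69 6.33 0.49 0.02 0.01] open 0.02879788766730747 t 8.2917
[ 0.52172573 -0.04608579]
q6 -2.45 meas -2.450 tz -0.074 F [0.7 2.7 6.4] t 8.74
q6 -2.20 meas -2.200 tz -0.063 F [1.1 2.6 5.9] t 9.19
(-2.2, 0.001)
```

```bash
sed -i 's/if f\[5\]>=target/if abs(f[5])>=target/' h.py; python3 - <<'E'
from h import *
xy=nut_xy("a"); b=np.array([-.302,.008,.024,.008,-.006,.004])
print(turn(xy,b,-2.2,.001,.25,.75,.13))
E
```

```text
q6 -1.95 meas -1.950 tz -0.075 F [0.4 2.9 6.2] t 9.64
q6 -1.70 meas -1.700 tz -0.085 F [-0.1  3.4  6.1] t 10.09
q6 -1.45 meas -1.450 tz -0.049 F [0.8 3.  5.9] t 10.54
(-1.4500000000000002, 0.0025)
```

```bash
python3 - <<'E'
from h import *
xy=nut_xy("a"); b=np.array([-.302,.008,.024,.008,-.006,.004])
print(turn(xy,b,-1.45,.0025,.2,1.6,.14))
E
```

```text
q6 -1.25 meas -1.250 tz -0.046 F [1. 3. 6.] t 10.95
q6 -1.05 meas -1.050 tz -0.108 F [0.3 3.5 6. ] t 11.36
q6 -0.85 meas -0.850 tz -0.085 F [0.3 3.1 5.8] t 11.77
q6 -0.65 meas -0.650 tz -0.068 F [1.  2.8 6.4] t 12.18
q6 -0.45 meas -0.450 tz -0.081 F [0.7 3.1 6. ] t 12.58
q6 -0.25 meas -0.250 tz -0.119 F [0.3 3.  6.8] t 12.99
q6 -0.05 meas -0.050 tz -0.154 F [0.  3.5 7.1] t 13.40
(-0.0500000000000001, 0.005300000000000001)
```

```bash
sed -i 's/limit,target):/limit,target,k=3):/; s/sense(3); f/sense(k); f/' h.py; python3 - <<'E'
from h import *
xy=nut_xy("a"); b=np.array([-.302,.008,.024,.008,-.006,.004])
print(turn(xy,b,-.05,.0053,.12,.72,.245,8))
E
```

```text
q6 0.07 meas 0.070 tz -0.183 F [0.4 2.9 7.7] t 13.92
q6 0.19 meas 0.190 tz -0.203 F [0.  3.1 8.5] t 14.43
q6 0.31 meas 0.310 tz -0.240 F [-0.3  3.5  8.9] t 14.95
q6 0.43 meas 0.430 tz -0.241 F [-0.1  3.1  9.1] t 15.47
q6 0.55 meas 0.550 tz -0.256 F [-0.4  3.1 10.3] t 15.98
(0.55, 0.006499999999999999)
```

```bash
cat >> h.py <<'E'
def release():
    arm.command_gripper(.05); o=arm.observe(); p=o["ee_pos"]; arm.move_l([p[0],p[1],.12],feed=.25)
def tighten(n):
    xy,b=grasp(n)
    q,dz=turn(xy,b,-2.7,0,.25,3.25,.135)
    if q<.5: q,dz=turn(xy,b,q,dz,.12,.96,.245,8)
    print(n,"turned",q+2.7)
E
python3 - <<'E'
from h import *
release(); tighten("c")
E
```

```text
bias [-0.057 -0.004  0.121 -0.008  0.006 -0.004] std 0.032
gripped [ 1.46  2.75  5.86  0.62 -0.2  -0.  ] open 0.028985428179218356 t 20.9417
q6 -2.45 meas -2.450 tz -0.085 F [1.4 3.7 6.1] t 21.39
q6 -2.20 meas -2.200 tz -0.067 F [0.9 3.7 5.6] t 21.84
q6 -1.95 meas -1.950 tz -0.069 F [1.1 4.1 5.8] t 22.29
q6 -1.70 meas -1.700 tz -0.041 F [1.6 3.  6. ] t 22.74
q6 -1.45 meas -1.450 tz -0.019 F [1.7 3.8 5.8] t 23.19
q6 -1.20 meas -1.200 tz -0.059 F [0.6 3.6 6.3] t 23.64
q6 -0.95 meas -0.950 tz -0.042 F [0.7 3.7 6.5] t 24.09
q6 -0.70 meas -0.700 tz -0.042 F [0.6 3.4 6. ] t 24.54
q6 -0.45 meas -0.450 tz -0.059 F [1.  3.6 6. ] t 24.99
q6 -0.20 meas -0.200 tz -0.071 F [1.1 4.1 6.3] t 25.44
q6 0.05 meas 0.050 tz -0.131 F [1.4 4.2 6.4] t 25.89
q6 0.30 meas 0.300 tz -0.142 F [1.2 3.5 6.9] t 26.34
q6 0.42 meas 0.420 tz -0.180 F [0.8 3.9 7.3] t 26.86
q6 0.54 meas 0.540 tz -0.192 F [1.1 3.8 7.9] t 27.38
q6 0.66 meas 0.660 tz -0.214 F [1.  4.2 8.3] t 27.89
q6 0.78 meas 0.780 tz -0.269 F [0.5 4.1 8.8] t 28.41
c turned 3.48
```

```bash
python3 - <<'E'
from h import *
release(); tighten("b")
E
```

```text
bias [ 0.028 -0.251  0.204  0.005 -0.004  0.014] std 0.02
gripped [ 0.62  2.91  5.38  0.5  -0.03 -0.02] open 0.02887217917417754 t 33.55
q6 -2.45 meas -2.450 tz -0.064 F [1.2 3.3 5.2] t 34.00
q6 -2.20 meas -2.200 tz -0.082 F [0.2 3.1 5.8] t 34.45
q6 -1.95 meas -1.950 tz -0.091 F [0.3 3.  5.6] t 34.90
q6 -1.70 meas -1.700 tz -0.039 F [0.6 3.  5.6] t 35.35
q6 -1.45 meas -1.450 tz -0.072 F [0.1 3.8 5.7] t 35.80
q6 -1.20 meas -1.200 tz -0.089 F [-0.6  3.9  6. ] t 36.25
q6 -0.95 meas -0.950 tz -0.088 F [0.7 3.3 6. ] t 36.70
q6 -0.70 meas -0.700 tz -0.111 F [0.5 3.1 5.9] t 37.15
q6 -0.45 meas -0.450 tz -0.072 F [-0.   3.4  5.2] t 37.60
q6 -0.20 meas -0.200 tz -0.105 F [0.6 3.2 5.3] t 38.05
q6 0.05 meas 0.050 tz -0.166 F [0.3 3.7 6.3] t 38.50
q6 0.17 meas 0.170 tz -0.185 F [0.1 3.7 7.1] t 39.02
q6 0.29 meas 0.290 tz -0.183 F [0.1 3.6 7.6] t 39.53
q6 0.41 meas 0.410 tz -0.265 F [-0.2  3.9  7.4] t 40.05
b turned 3.11
```

```bash
python3 - <<'E'
from h import *
b=np.array([0,-.25,.2,0,0,.005]); dz=3.11*.002
turn(nut_xy("b"),b,.41,dz,.1,.1,.3,10)
release(); tighten("d")
E
```

```text
q6 0.51 meas 0.510 tz -0.252 F [-0.4  3.9  8.1] t 40.63
bias [-0.254  0.036  0.311 -0.013 -0.008  0.01 ] std 0.023
gripped [ 1.21  2.62  5.35  0.55 -0.1  -0.03] open 0.028723713423857544 t 45.5667
q6 -2.45 meas -2.450 tz -0.082 F [1.4 2.8 6.1] t 46.02
q6 -2.20 meas -2.200 tz -0.046 F [1.3 2.7 5.5] t 46.47
q6 -1.95 meas -1.950 tz -0.091 F [1.2 3.2 5.8] t 46.92
q6 -1.70 meas -1.700 tz -0.098 F [1.  2.8 6.2] t 47.37
q6 -1.45 meas -1.450 tz -0.062 F [1.  3.  5.1] t 47.82
q6 -1.20 meas -1.200 tz -0.082 F [1.4 3.7 6. ] t 48.27
q6 -0.95 meas -0.950 tz -0.050 F [1.1 3.2 5.7] t 48.72
q6 -0.70 meas -0.700 tz -0.104 F [1.1 3.2 6.3] t 49.17
q6 -0.45 meas -0.450 tz -0.137 F [1.3 3.  6.7] t 49.62
q6 -0.33 meas -0.330 tz -0.182 F [1.  3.8 7.4] t 50.13
q6 -0.21 meas -0.210 tz -0.207 F [0.9 3.8 7.7] t 50.65
q6 -0.09 meas -0.090 tz -0.226 F [0.7 3.9 8.1] t 51.17
q6 0.03 meas 0.030 tz -0.238 F [0.2 3.5 9.1] t 51.68
q6 0.15 meas 0.150 tz -0.261 F [0.5 3.8 9.5] t 52.20
d turned 2.85
```

```bash
python3 - <<'E'
from h import *
release()
xy,b=grasp("a",.2,.0065)
q,dz=turn(xy,b,.2,.0065,.06,.12,.235,10)
release(); o=arm.observe(); print(o["clock"],o["ft_force"])
E
```

```text
bias [ 0.081  0.127  0.191  0.006  0.002 -0.003] std 0.015
gripped [0.05 3.19 5.77 0.68 0.03 0.  ] open 0.02897418135730224 t 54.8917
q6 0.26 meas 0.260 tz -0.260 F [-0.1  3.7  5.8] t 55.48
56.25 [ 0.04654566 -0.14084501  0.14935811]
```

```bash
python3 - <<'E'
from h import *
cv2.imwrite("pics/s_end.png",arm.get_image("scene")[150:320,200:420,::-1].repeat(3,0).repeat(3,1))
arm.sign_off(); print(arm.observe()["clock"])
E
```

```text
the job is handed in; nothing more can be done
the job is handed in; nothing more can be done
```

View pics/s_end.png

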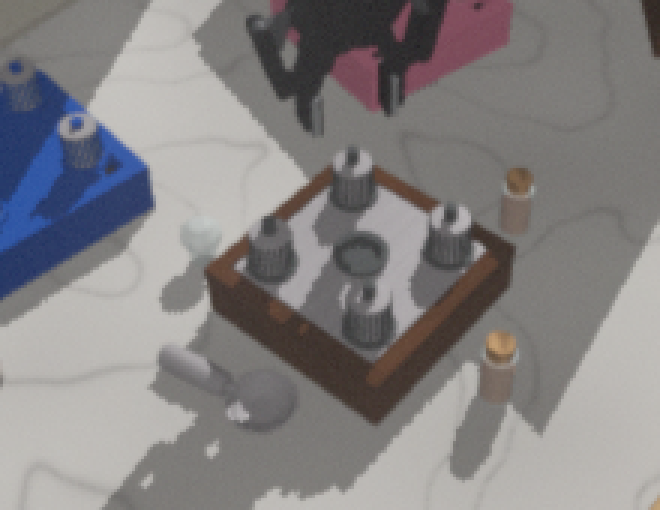

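I tightened all four nuts in cross order (a, c, b, d), let go, and handed the job in at about 56 s of the 72 s allowed.

| Nut | Turned (rad) | Paused torque at the end (N m) |
|---|---|---|
| a | 3.25 | 0.26 |
| c | 3.48 | 0.27 |
| b | 3.21 | 0.25 |
| d | 2.85 | 0.26 |

- **Re-check:** after nut d, I gripped nut a again and turned it about 0.06 rad. It still read 0.26 N m, so it had not relaxed. I did not re-check nuts b, c and d.
- **Disagreement on nut b:** it first read 0.265 N m, a jump of 0.08 in one step. I turned it 0.1 rad further and got a steadier 0.25 N m.
- **Last picture:** it shows all four nuts down, the gripper open and clear of the mill, and the spoon, stopper and both vials standing beside the mill. The mortar, pestle and cup are outside the crop. I did not measure any bystander positions.
- **Not measured:** I did not measure the plate's height or level. That it is seated is inferred from the torques only.

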